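# Demagnetise a watch head on the stall's pulse demagnetiser

## Task

The silver watch head in the dish of the grey demagnetiser needs demagnetising. With closed fingertips, press down the raised half of the demagnetiser's rocker switch to turn it on, then press the round push button fully down and keep it down for about two seconds, and once the button is up again press the other half of the rocker to turn it off. Leave the watch lying in its dish, and the tin, the punch and the mallet where they are.

Things in the scene. Friction and masses are not known exactly. Their poses are not given: they have to be found in the camera images.
- demag: Demagnetiser: grey steel box 126 (x) x 206 (y) mm, flat top 50 mm above the plank, screwed down; yaw up to 0.8 rad either way. Origin: centre of its underside; own x to its rear (mains lead), y along it, z up. On top, in its frame: black round dish with the watch at y +46 mm; at y -62 mm an aluminium plate with the black rectangular rocker at x +33 mm and the black round push button at x -33 mm.
- rocker (a joint): Rocker switch, rad: -0.2 off (the start: outer half up), +0.2 on (inner half up). Outer half: towards own -y, the box's end; inner: towards the dish. 22 (x) x 30 (y) mm, a shallow V pivoting along own x, in a frame 53 mm above the plank. The half that is down is level, at 55 mm; the end of the raised half is at 61 mm. A spring snaps it to the nearer end; about 4 N at 11 mm from the pivot moves it.
- rocker_outer (a point): Point on the face of the rocker's outer half, 11 mm from the pivot line: press here to switch on. It moves with the rocker: about 59 mm above the plank when off, 55 mm when on.
- rocker_inner (a point): Point on the face of the rocker's inner half, 11 mm from the pivot line: press here to switch off. It moves with the rocker: about 55 mm above the plank when off, 59 mm when on.
- pulse (a joint): Round push button, travel in m: 0 = up, 0.005 = fully down. Sprung: 1.8 N starts it, 6 N holds it fully down; it comes up by itself. The demagnetiser gives its pulse only while switched on.
- button_top (a point): Centre of the flat top of the push button's cap, 22 mm diameter, 61 mm above the plank when up, 56 mm when fully down; the 31 mm steel collar round it is 54 mm above the plank. It moves with the button.
- dish (a point): Centre of the dish's inner floor (82 mm inside diameter), 53 mm above the plank, on which the watch lies.
- watch: Loose silver watch head without band, 40 mm diameter, 49 mm over its lugs, 11 mm thick, about 70 g, lying face up in the dish. Origin: centre of its underside.
- tin: Loose round open tin of buckles, 90 mm diameter, 34 mm high. Origin: centre of its underside. Stands beyond the dish end of the demagnetiser.
- punch: Loose red-handled rotary punch pliers, lying, about 190 x 80 mm, 20 mm high. Origin: on the plank near the middle; own x towards the jaws. Lies beyond the switch end of the demagnetiser.
- mallet: Loose wooden mallet lying behind the demagnetiser: head 60 mm diameter, 90 mm long along own y; handle 23 mm thick reaching to 227 mm along own -x. Origin: on the plank under the middle of the head.
Mind the look-alikes: they are no part of the job. Of the things shaped like the watch, the silver one is meant.

How it is judged:
By the outcome, as a careful person would: the job done as asked, in the order asked, and still so for the second after the job is handed in, with the robot touching nothing.
It also fails if it takes over 40 s, if anything falls off the work surface, if the arm or the gripper's body presses on something with over 40 N, if the wrist force passes 120 N, or if a joint passes its speed limit or range.

## Robot

A 6-joint arm with a two-finger parallel gripper is mounted at the origin on the work surface. World frame = base frame: x ahead of the robot, y to its left, z up, the work surface at z = 0. Lengths are in m, angles in rad, forces in N, time in s.
With the tool pointing down it reaches from about 0.275 to 0.75 m from the base axis. Payload 10.2 kg.
Tool frame: the origin (TCP) lies on the centre line of the jaws, within the pads' length; the fingertips stand 22 mm ahead of it and the grasp point (between the pads) lies 3 mm ahead of it; z points along the fingers, y is the line along which they close (so a half turn about z gives the same grasp; the last joint's range is limited). The gripper opens to 88 mm and grips with 3 to 60 N. Pads are 18 mm wide; open, the fingers measure 123 mm over their backs; the gripper's body (75 mm by 187 mm) begins 45 mm behind the grasp point.
Start: joints at [-0.223, 0.313, 1.498, -0, 1.331, -0.223], TCP at [0.525, -0, 0.24] pointing down, gripper open.
Joint ranges: [-2.94, 2.94], [-0.97, 2.17], [0.19, 2.56], [-1.23, 4.37], [0.02, 3.11], [-2.88, 2.88]. Speed limits (rad/s): [2.39, 2.39, 3.01, 3.14, 3.14, 3.14].

## Interface

Orientations are given as a 3x3 rotation matrix whose columns are the frame's x, y, z axes.
In Python, from bench import robot gives the robot as it stands. Calls block until the motion is done:
- robot.move_ptp(position, orientation): joint-space move of the TCP to a pose.
- robot.move_l(position, orientation=None, feed=0.15): straight line of the TCP; orientation=None keeps the orientation; feed is the mean speed in m/s.
- robot.move_j(angles): joint-space move.
- robot.move_gripper(opening): finger opening in m; the grip force is fixed at half the most; returns when the fingers have stopped.
- robot.hold(seconds).
- robot.solve_ik(position, orientation): joint angles nearest the present ones, or None.
- robot.state(): the state.
- robot.snapshot(name): name is "scene" or "side" or "wrist"; returns a dict with "img" (480x640x3 uint8, red, green, blue), "K" (3x3 intrinsics, pixels), "R" (3x3) and "t" (3): a world point X has camera coordinates R X + t. Camera axes: x right, y down, z forward; pixel columns grow to the right and rows downward; lengths in m; the calibration is good to about 2 mm. A picture is of the moment at which its call begins. There is no depth.
A pose or a line that the arm cannot do raises robot.Unreachable and nothing moves.
- robot.finish_job(): hands the job in; it is judged then, once.
The state is a dict: "clock": time; "qpos": joint angles; "dq": joint speeds; "effort": joint torques, N m; "ee_pos": TCP position; "ee_rot": TCP orientation; "contact_force": force on the tool from outside, world axes, zero at the start; "ft_torque": the same for the moment, N m; "gripper_width": finger opening in m; "grip_force": force on a finger pad.
Only numpy, scipy, OpenCV 4.12 (cv2) and the standard library are available. Lean on these libraries where they do the work, as an engineer would, in place of code of your own. Each camera call takes 0.05 s, during which the arm holds its last target. There are 200 camera calls.

## Working session

There is one attempt and no reset: what is moved stays moved. The work goes in short steps, each a Python script; the robot and the scene stay as the last script left them, time stands still between calls to the robot, and variables do not carry over. Pictures are saved under pics/ and viewed, at most 10 in all, crops included, and the job is handed in when it is done.

```bash
ls; mkdir -p pics
python3 - <<'E'
from bench import robot
import cv2,pickle
d={}
for n in("scene","wrist"):
    s=robot.snapshot(n);d[n]=s
    cv2.imwrite(f"pics/{n}0.png",s["img"][:,:,::-1])
pickle.dump(d,open("s0.pkl","wb"))
print(robot.state()["clock"],robot.state()["ee_rot"])
E
```

```text
pics
0.1 [[ 4.63298399e-05  9.99999485e-01 -1.01429760e-03]
 [ 9.99999972e-01 -4.60929555e-05  2.33567394e-04]
 [ 2.33520522e-04 -1.01430839e-03 -9.99999458e-01]]
```

View pics/scene0.png

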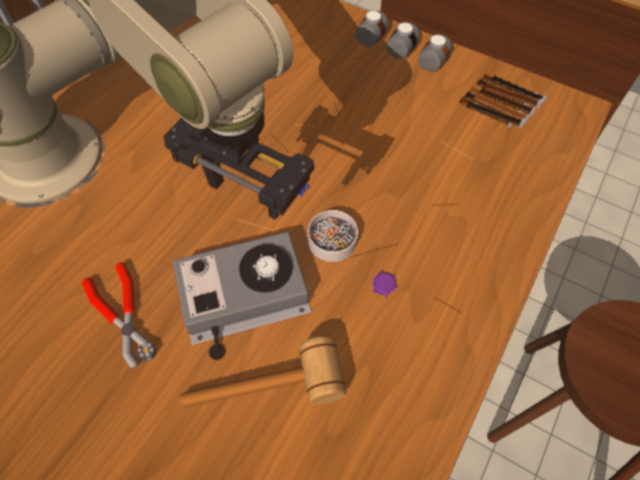

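View pics/wrist0.png

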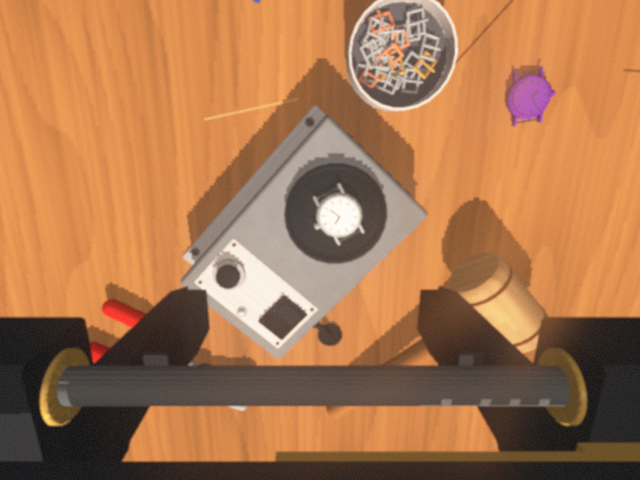

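The wrist picture shows the button at (228,274), the rocker at (283,316), the dish at (336,213) and the box's right top corner at (427,212), with the mains lead at (330,333) beside the rocker. I'll fit the pose from these, then take a closer look with the fingers closed.

```bash
cat > h.py <<'E'
import numpy as np
from scipy.optimize import least_squares
def proj(s,X):
    c=s["R"]@X+s["t"]; p=s["K"]@c; return p[:2]/p[2]
def world(p,x,y,z):
    X,Y,a=p; c,s=np.cos(a),np.sin(a)
    return np.array([X+c*x-s*y,Y+s*x+c*y,z])
def fit(s,pts,x0):
    f=lambda p:np.concatenate([proj(s,world(p,*b))-px for b,px in pts])
    r=least_squares(f,x0,loss="soft_l1"); return r.x,r.fun.reshape(-1,2)
E
python3 - <<'E'
from h import *
import pickle
s=pickle.load(open("s0.pkl","rb"))["wrist"]
pts=[((-.033,-.062,.061),(228,274)),((.033,-.062,.056),(283,316)),((0,.046,.055),(336,213)),((.063,.103,.05),(427,212))]
for a in(-.6,.6,2.5,-2.5):
    p,r=fit(s,pts,[.55,0,a]);print(p,r.round(1).tolist())
for b in pts[:3]: print(world(p,*b[0]))
print(s["t"],-s["R"].T@s["t"])
E
```

```text
[ 0.51289639 -0.03533476 -0.7479746 ] [[-0.7, 0.6], [-0.6, 0.7], [0.1, -1.1], [4.5, -0.1]]
[ 0.51289639 -0.03533476 -0.7479746 ] [[-0.7, 0.6], [-0.6, 0.7], [0.1, -1.1], [4.5, -0.1]]
[ 0.51289639 -0.03533476  5.5352107 ] [[-0.7, 0.6], [-0.6, 0.7], [0.1, -1.1], [4.5, -0.1]]
[ 0.51289639 -0.03533476 -0.7479746 ] [[-0.7, 0.6], [-0.6, 0.7], [0.1, -1.1], [4.5, -0.1]]
[ 0.44653551 -0.05833984  0.061     ]
[ 0.494918  -0.1032301  0.056    ]
[ 0.54418354 -0.00161363  0.055     ]
[-0.52378398 -0.04163303  0.39150686] [0.52500858 0.07418435 0.38499774]
```

```bash
cat >> h.py <<'E'
P0=np.array([0.51289639,-0.03533476,-0.7479746])
def rot(a):
    c,s=np.cos(a),np.sin(a)
    return np.array([[-s,c,0],[c,s,0],[0,0,-1.]])
E
python3 - <<'E'
from bench import robot
from h import *
import cv2,pickle
robot.move_gripper(0)
robot.move_ptp(world(P0,0,-.12,.17),rot(P0[2]))
robot.hold(.2)
s=robot.snapshot("wrist");pickle.dump(s,open("s1.pkl","wb"))
cv2.imwrite("pics/w1.png",s["img"][:,:,::-1])
st=robot.state();print(st["clock"],st["gripper_width"],st["contact_force"])
for b in((-.033,-.062,.061),(.033,-.062,.056),(0,.046,.055)):print(proj(s,world(P0,*b)))
E
```

```text
2.3667 0.0006126888456966965 [ 0.33031667  0.58515919 -0.32534766]
[260.85445695 149.03230803]
[362.40444809 148.79792715]
[312.54386964 -43.24322296]
```

View pics/w1.png

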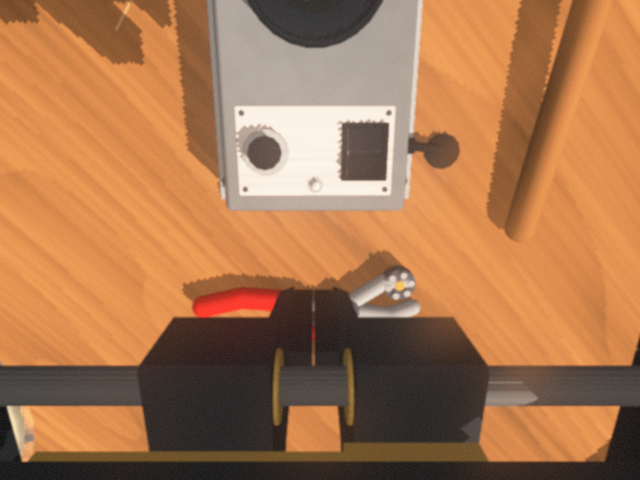

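The close view has the button at (264,152) and the rocker centre at (365,151), about 2 mm off the first fit. I'll refit with those and press the rocker's outer half, watching the force.

```bash
cat >> h.py <<'E'
def press(robot,P,x,y,z0,zmin,fmax):
    """move tip over (x,y), then lower in 1 mm steps until force or depth reached"""
    R=rot(P[2])
    robot.move_ptp(world(P,x,y,.075+.022),R); robot.hold(.1)
    f0=robot.state()["contact_force"][2]
    robot.move_l(world(P,x,y,z0+.022),feed=.06)
    z=z0
    while True:
        st=robot.state(); f=st["contact_force"][2]-f0
        print(round(z*1e3,1),round((st["ee_pos"][2]-.022)*1e3,2),round(f,2))
        if f>fmax or z<=zmin: return f0
        z-=.0007; robot.move_l(world(P,x,y,z+.022),feed=.03); robot.hold(.03)
E
python3 - <<'E'
from bench import robot
from h import *
import cv2,pickle
s=pickle.load(open("s1.pkl","rb"))
P,r=fit(s,[((-.033,-.062,.061),(264,152)),((.033,-.062,.056),(365,151.5))],P0)
print(P,r); np.save("P.npy",P)
c=world(P,.033,-.079,0)
robot.move_ptp(world(P,.033,-.079,.12),rot(P[2]))
press(robot,P,.033,-.074,.062,.0542,9)
robot.move_l(world(P,.033,-.074,.1))
robot.move_l(world(P,0,-.12,.17),feed=.25); robot.hold(.1)
s=robot.snapshot("wrist")
cv2.imwrite("pics/w2.png",cv2.resize(s["img"][80:230,200:430,::-1],None,fx=3,fy=3))
print(robot.state()["clock"])
E
```

```text
[ 0.51295075 -0.03784091 -0.74593474] [[-0.1401759   0.00494152]
 [ 0.142889    0.00557827]]
62.0 61.77 -0.12
61.3 61.41 -0.04
60.6 60.61 0.43
59.9 59.87 -0.68
59.2 59.18 0.13
58.5 58.48 -0.66
57.8 57.77 0.08
57.1 57.08 0.37
56.4 56.37 0.35
55.7 55.68 -1.07
55.0 54.99 0.69
54.3 54.26 -0.18
53.6 53.58 0.34
7.85
```

View pics/w2.png

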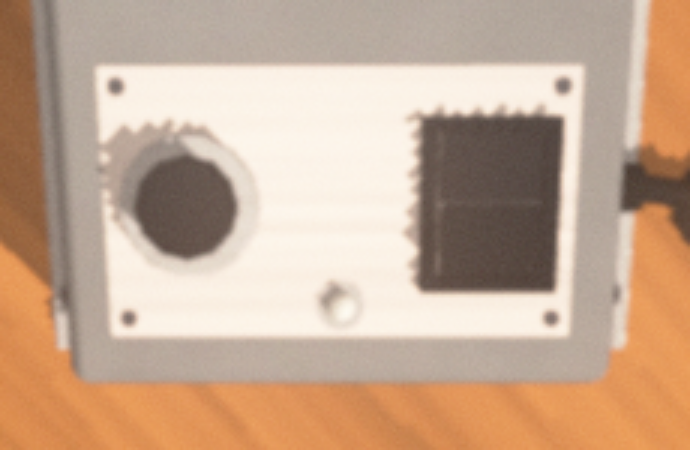

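No force came down to 53.6 mm, which is odd. I'll go down again to the same place and look from all sides, and compare the rocker before and after.

Run:
```python
from bench import robot
from h import *
import cv2,pickle
P=np.load("P.npy")
a=pickle.load(open("s1.pkl","rb"))["img"]; b=robot.snapshot("wrist")["img"]
robot.move_ptp(world(P,.033,-.074,.1),rot(P[2]))
robot.move_l(world(P,.033,-.074,.0542+.022),feed=.06); robot.hold(.1)
st=robot.state();print(st["ee_pos"],world(P,.033,-.074,.0762),st["ee_rot"].round(3) if hasattr(st["ee_rot"],"round") else st["ee_rot"],st["contact_force"])
d={n:robot.snapshot(n) for n in("side","scene","wrist")};pickle.dump(d,open("s2.pkl","wb"))
for n,s in d.items():print(n,proj(s,world(P,.033,-.074,.0542)).round(1),proj(s,world(P,.033,-.062,.055)).round(1))
R=lambda i:cv2.resize(np.clip(i.astype(float)*2.2,0,255).astype("uint8"),(400,300),interpolation=cv2.INTER_CUBIC)
s=d["side"];u,v=proj(s,world(P,.033,-.074,.0542)).astype(int)
u=np.clip(u,80,559);v=np.clip(v,60,419)
sc=d["scene"]["img"][240:360,150:310]
top=np.hstack([R(a[110:188,328:402]),R(b[110:188,328:402])])
bot=np.hstack([cv2.resize(s["img"][v-60:v+60,u-80:u+80],(400,300)),cv2.resize(sc,(400,300))])
cv2.imwrite("pics/c3.png",np.vstack([top,bot])[:,:,::-1])
```

```text
[ 0.48710786 -0.11468071  0.07648116] [ 0.48696699 -0.11458623  0.0762    ] [[ 0.679  0.734  0.   ]
 [ 0.734 -0.679 -0.   ]
 [ 0.     0.001 -1.   ]] [0.14633254 0.44035698 0.90537728]
side [243.1 328.7] [249. 323.]
scene [198.3 304.4] [205.6 302.3]
wrist [311.4 286.2] [311.4 262.9]
```

View pics/c3.png

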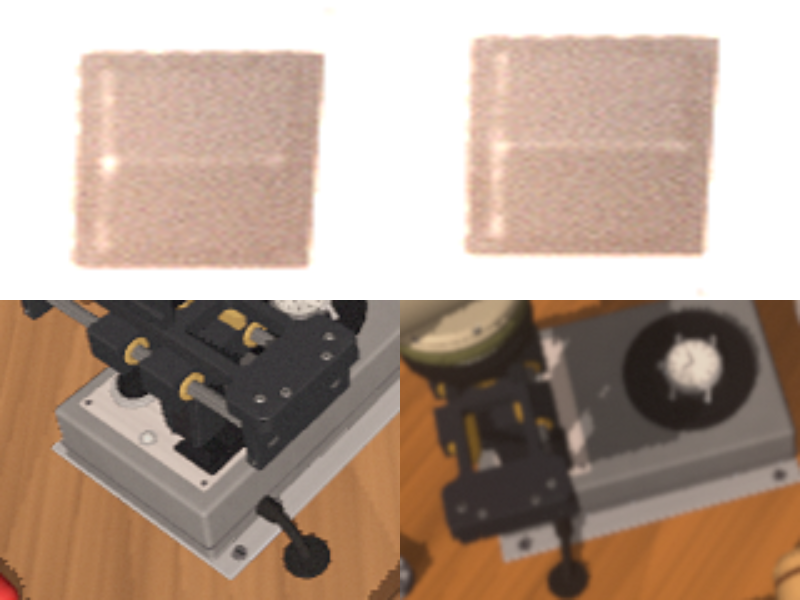

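Run:
```python
from h import *
import cv2,pickle
d=pickle.load(open("s2.pkl","rb"));P=np.load("P.npy")
s=d["side"]; i=s["img"][295:355,205:285]
i=cv2.resize(i,(800,600),interpolation=cv2.INTER_CUBIC)
def m(X,c):
    u,v=(proj(s,X)-[205,295])*10; cv2.circle(i,(int(u),int(v)),4,c,-1)
for x in(.022,.044):
  for y in(-.077,-.047): m(world(P,x,y,.054),(255,0,0))
for x in(.0155,.0505):
  for y in(-.083,-.065): m(world(P,x,y,.0542),(0,255,0))
m(world(P,-.033,-.062,.061),(255,255,0))
for y in(-.103,.103):m(world(P,.063,y,.05),(0,0,255))
m(world(P,-.063,-.103,.05),(0,0,255))
cv2.imwrite("pics/c4.png",np.clip(i*1.5,0,255)[:,:,::-1])
```

```text
[ WARN:0@0.068] global loadsave.cpp:1063 imwrite_ Unsupported depth image for selected encoder is fallbacked to CV_8U.
```

View pics/c4.png

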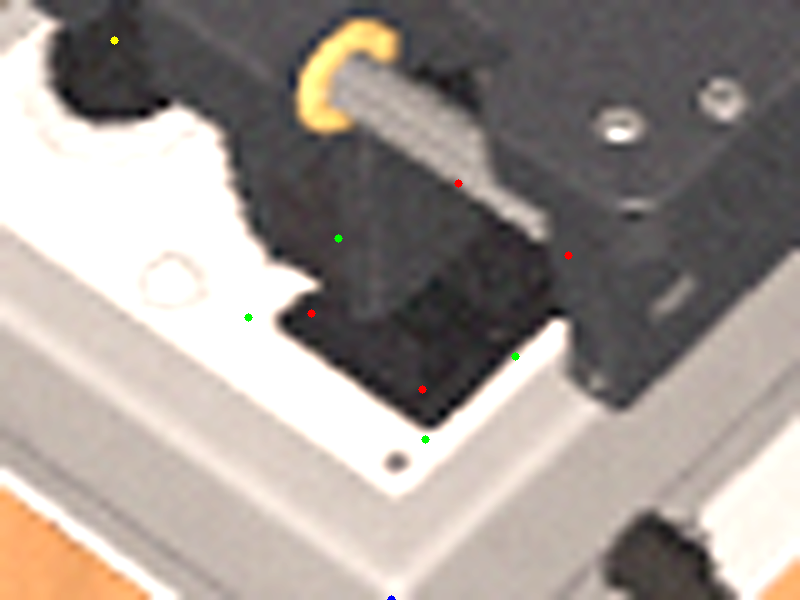

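The overlay puts the rocker within about 2 mm of my fit, with the fingertip over its outer half and still just above it. I'll keep lowering with a force guard.

Run:
```python
from bench import robot
from h import *
P=np.load("P.npy")
f0=0.1;z=.0542
robot.move_l(world(P,.033,-.075,z+.022),feed=.06); 
for k in range(40):
    z-=.0006
    robot.move_l(world(P,.033,-.075,z+.022),feed=.03); robot.hold(.02)
    st=robot.state();f=st["contact_force"][2]
    print(round(z*1e3,1),round((st["ee_pos"][2]-.022)*1e3,2),round(f,2))
    if f>9:break
print(st["clock"],st["contact_force"])
```

```text
53.6 53.57 0.39
53.0 52.98 0.31
52.4 52.38 0.54
51.8 51.76 -0.01
51.2 51.16 0.17
50.6 50.59 -0.03
50.0 49.95 0.26
49.4 49.37 0.83
48.8 48.77 -0.01
48.2 48.17 -1.16
47.6 47.56 -0.09
47.0 46.96 -0.01
46.4 46.38 1.02
45.8 45.76 0.71
45.2 45.15 -0.55
44.6 44.57 0.08
44.0 43.98 -0.8
43.4 43.37 0.5
42.8 42.8 0.78
42.2 42.18 -0.71
41.6 41.58 0.27
41.0 41.0 1.47
40.4 40.59 4.03
39.8 39.81 4.62
39.2 39.07 1.53
38.6 38.39 0.51
38.0 37.9 -0.38
37.4 37.34 -0.1
36.8 36.78 -0.06
36.2 36.16 0.15
35.6 35.58 1.1
35.0 35.09 1.59
34.4 34.99 8.45
33.8 34.92 14.67
18.4667 [-4.92144053  1.10415286 14.6664199 ]
```

The force trace shows contact at nominal 41 mm, a snap-through, and the level stop at nominal 35 mm. So the heights carry a 20 mm offset and the rocker has switched on. Next is the button.

```bash
cat >> h.py <<'E'
def down(robot,P,x,y,z,fmax,zmin,step=.0006):
    L=[]
    while z>zmin:
        z-=step; robot.move_l(world(P,x,y,z+.022),feed=.03); robot.hold(.02)
        st=robot.state(); f=st["contact_force"][2]
        L.append((round(z*1e3,1),round((st["ee_pos"][2]-.022)*1e3,2),round(f,1)))
        if f>fmax: break
    print(L,st["clock"])
E
python3 - <<'E'
from bench import robot
from h import *
import cv2
P=np.load("P.npy")
robot.move_l(world(P,.033,-.075,.052+.022))
robot.move_l(world(P,-.033,-.063,.052+.022))
s=robot.snapshot("side")
robot.move_l(world(P,-.033,-.063,.041+.022),feed=.08)
down(robot,P,-.033,-.063,.041,12,.0335)
for k in range(4):
    robot.hold(.55);print(robot.state()["contact_force"],robot.state()["ee_pos"][2]-.022)
robot.move_l(world(P,-.033,-.063,.052+.022))
print(robot.state()["clock"])
cv2.imwrite("pics/c5.png",cv2.resize(s["img"][280:370,185:305,::-1],(800,600),interpolation=cv2.INTER_CUBIC))
E
```

```text
[(40.4, np.float64(40.63), np.float64(1.6)), (39.8, np.float64(39.94), np.float64(1.9)), (39.2, np.float64(39.29), np.float64(2.7)), (38.6, np.float64(38.68), np.float64(4.2)), (38.0, np.float64(38.1), np.float64(4.2)), (37.4, np.float64(37.48), np.float64(5.6)), (36.8, np.float64(36.88), np.float64(5.2)), (36.2, np.float64(36.31), np.float64(5.2)), (35.6, np.float64(36.04), np.float64(9.7)), (35.0, np.float64(35.95), np.float64(18.7))] 22.35
[-1.1810842  -1.73389588 18.14021464] 0.03592488678878227
[-1.29977797 -2.02942218 16.44762846] 0.03593251897707708
[-1.76505543 -2.23683245 18.58342247] 0.03593426332499956
[-2.51590043 -2.76935786 17.75238145] 0.03593325873347107
24.8167
```

View pics/c5.png

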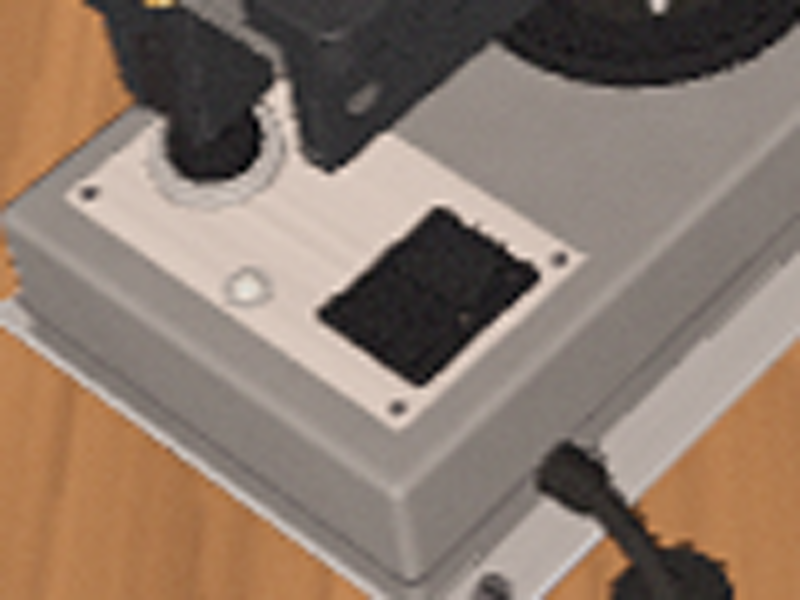

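The picture shows the tip over the button at (210,140) and the rocker at (430,295) with its inner half now raised. The button bottomed out after 5 mm and was held for about 2.2 s, so now I switch off.

Run:
```python
from bench import robot
from h import *
import cv2
P=np.load("P.npy")
robot.move_l(world(P,.033,-.051,.052+.022))
robot.move_l(world(P,.033,-.051,.0418+.022),feed=.08)
down(robot,P,.033,-.051,.0418,9,.0325,.0008)
robot.move_l(world(P,.033,-.051,.055+.022))
robot.move_l(world(P,0,-.12,.17),feed=.25)
a=robot.snapshot("side")["img"][280:370,185:305]; b=robot.snapshot("scene")["img"][200:410,80:360]
cv2.imwrite("pics/c6.png",np.hstack([cv2.resize(a,(400,300)),cv2.resize(b,(400,300))])[:,:,::-1])
print(robot.state()["clock"])
```

```text
[(41.0, np.float64(41.11), np.float64(-0.5)), (40.2, np.float64(40.4), np.float64(2.5)), (39.4, np.float64(39.48), np.float64(2.7)), (38.6, np.float64(38.3), np.float64(0.1)), (37.8, np.float64(37.63), np.float64(-0.2)), (37.0, np.float64(36.93), np.float64(-0.1)), (36.2, np.float64(36.16), np.float64(0.1)), (35.4, np.float64(35.38), np.float64(-0.1)), (34.6, np.float64(35.05), np.float64(5.7)), (33.8, np.float64(34.95), np.float64(13.4))] 28.3583
29.3833
```

View pics/c6.png

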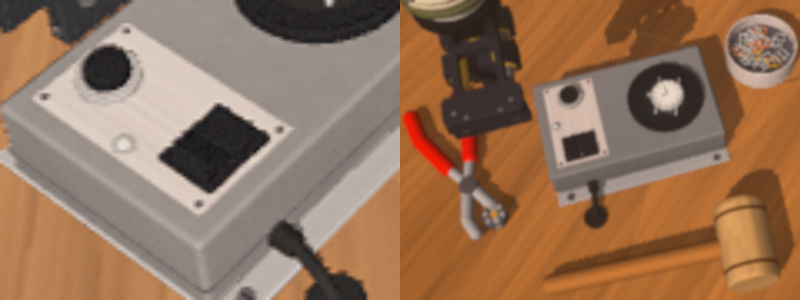

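The rocker at (213,148) has its outer half up again and the button at (107,68) is up. The watch is in its dish, and the tin, punch and mallet are where they were.

```bash
python3 -c "
from bench import robot
print(robot.finish_job())"
```

```text
the job is handed in; nothing more can be done
None
```

I handed the job in at about 29 s: rocker switched on, button held fully down for about 2.2 s, rocker switched off again, and the watch, tin, punch and mallet left where they were; the judge's verdict was not shown.

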